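# Vent the pressure cell, seat its end cap and hold it backed off a quarter turn

### The job

Open the vent of the pressure cell: turn its bar knob clockwise (seen from above) until it clicks past its detent, and leave it there. Then screw the cell's knurled end cap clockwise all the way down until it bottoms out, back it off a quarter turn, and finish still gripping the cap at that position without letting go. Leave the other things on the bench undisturbed.

Things in the scene. Friction and masses are not known exactly. Their poses are not given: they have to be found in the camera images.
- cell: Pressure test cell fixed to the bench: aluminium base plate 110 x 250 x 12 mm (local x, y, z) with a steel barrel (31 mm radius to 56 mm up, 24 mm radius to 74 mm) and a vent block 56 x 56 mm, top 42 mm up, joined by a copper pipe. Origin: centre of the plate's underside, on the bench, z up. Cap axis at local y = +60 mm, vent knob axis at local y = -62 mm, both at x = 0.
- cap: Knurled round steel end cap, 46 mm diameter, 30 mm tall, dark radial line on top along its +x. It is already started on the barrel's thread and cannot come off. Origin: centre of its underside, 75 mm above the bench when bottomed, plus 10 mm per full turn unscrewed. Own z up. Grip it across the diameter from above at any yaw, about 20 mm above the origin; it takes more than one grip.
- cap_turn (a joint): Turn of the cap in rad: 0 = bottomed on a hard stop, grows as it is unscrewed (counter-clockwise from above), stop at 3.6. Starts 1.9 to 2.7. Right-hand thread, lead 10 mm per turn, friction about 0.06 N m; stays where it is left.
- vent (a joint): Turn of the vent knob in rad: 0 = shut, growing clockwise seen from above, hard stop at 1.3 = open. A sprung detent has its hump at 0.65: short of it the knob springs back to 0, past it the knob snaps on to 1.3 by itself. The peak resisting torque is about 0.12 N m.
- vent_grip (a point): Point on the vent knob's axis, 64 mm above the bench. The black knob: round skirt 40 mm across (44 to 50 mm above the bench) with an upright bar grip 40 mm long, 12 mm thick, 50 to 74 mm above the bench. Site x runs along the bar, z up; pinch the bar across its 12 mm (point y). Shut, the bar lies along the cell's x. A small steel stud of the detent stands beside it, up to 47 mm.
- stopwatch: Bystander: black stopwatch, 65 x 58 x 15 mm, lying left of the cell; origin centre of its underside.
- ring_mould: Bystander: grey steel ring mould, 75 mm diameter, 40 mm tall, left of the cell; origin near its centre.
- brass_weight: Bystander: brass check weight with a knob, 31 mm diameter, 42 mm tall, right of the cell; origin centre of its underside.
- spatula: Bystander: spatula with wooden handle, 212 mm long, 22 mm wide, lying right of the cell; origin at its middle, long axis its y.

How it is judged:
By the outcome, as a careful person would: the job done as asked, in the order asked, and still so for the second after the job is handed in, while the arm keeps its last pose, push and grip.
It also fails if it takes over 61 s, if anything falls off the work surface, if the arm or the gripper's body presses on something with over 40 N, if the wrist force passes 120 N, or if a joint passes its speed limit or range.

### The arm

A 6-joint arm with a two-finger parallel gripper is mounted at the origin on a cart in front of the work surface, level with it; the furniture and walls round the work are solid. World frame = base frame: x ahead of the robot, y to its left, z up, the work surface at z = 0. Lengths are in m, angles in rad, forces in N, time in s.
With the tool pointing down it reaches from about 0.325 to 0.9 m from the base axis. Payload 6.1 kg.
Tool frame: the origin (TCP) lies between the finger pads, 19 mm behind the fingertips; this is the grasp point; z points along the fingers, y is the line along which they close (so a half turn about z gives the same grasp; the last joint's range is limited). The gripper opens to 85 mm and grips with 20 to 120 N. Pads are 22 mm wide; open, the fingers measure 114 mm over their backs; the gripper's body (76 mm by 85 mm) begins 54 mm behind the grasp point. The pads swing forward as they close: fully open they stand 13 mm farther back than shut.
Start: joints at [-1.232, 0.22, 1.526, -0, 1.395, -0.126], TCP at [0.28, -0.559, 0.25] pointing down, gripper open.
Joint ranges: [-2.98, 2.98], [-0.91, 2.08], [0.09, 2.57], [-1.24, 4.39], [0.2, 2.65], [-2.68, 2.68]. Speed limits (rad/s): [2.57, 2.57, 3.01, 3.14, 3.14, 3.14].

### API

Orientations are given as [roll, pitch, yaw] about the fixed x, y, z axes, in that order (R = Rz(yaw) Ry(pitch) Rx(roll)).
In Python, from bench import bot gives the robot as it stands.
- The arm moves only by the tool play_rows, never from a script. Its argument "series" is a list of rows, each a list of 2 entries, a list of its own where there are three numbers: the shift along the tool's x, y, z in mm, then the turn, a rotation vector about the tool's x, y, z in rad. In form: [[[x, y, z], [rx, ry, rz]], ...]. A call has exactly 10 rows; each row shifts and turns the commanded pose from where the row before left it, along the tool's axes as they then stand; what a row does not reach is not made up. A row lasts 1/8 s, in which the tool goes at most 62.5 mm and 10.7 degrees, less where a joint would pass 70% of its speed; a pose out of reach is approached as far as the arm can. A call is refused whole if a number of a shift passes 62.5 or a number of a turn 0.188, either way. A call with a gripper value outside its range is refused whole. "gripper" is the opening, from 0 (shut) to 1 (fully open), set as the call begins (left out, the last holds). The fingers move at their own pace and stop on an object; "grip_force" is the grip in N (left out, the last holds). Time passes only in rows, so rows that do not move let the fingers close, or fill a call up. It gives the time, the measured TCP pose, the force, the opening and the grip force at its end, in the units of the state.
- bot.get_obs(): the state, without advancing time (a new reading comes with each control period).
- bot.read_camera(name): name is "side" or "top"; returns the picture (480x640x3 uint8, red, green, blue); there is no depth.
- bot.camera_params(name): a dict with "fx", "fy", "cx", "cy" (pixels), "distortion" ([k1, k2, p1, p2, k3] as OpenCV has them; the pictures are not rectified), "xyz" and "orientation" of the camera in the world. Camera axes: x right, y down, z forward; pixel columns grow to the right and rows downward; lengths in m; the calibration is good to about 2 mm. A picture is of the moment at which its call begins. camera_params takes no time and is no camera call.
- bot.sign_off(): hands the job in; it is judged then, once.
Trained networks look in the newest picture that a camera, given by its name, has taken for a name from the list of things; names that differ only in an ending like _2 or _b are one class to them, and where a whole thing is asked for, a point or a joint stands for the part that bears it (a point fixed in the world has none). Each returns a list of dicts, best first, with "p" (0 to 1); they miss things now and then, are a little off and sometimes report something else, mostly with a low value. They report only what shows in the picture. A call takes as long as a camera call.
- bot.look_for(target, camera): "centre" ([x, y, z] in m, in world coordinates, good to about 4 mm: the middle of the surface that is visible of it).
- bot.masks_of(target, camera): "mask" (480x640 bool, what is visible of it).
- bot.spot_point(target, camera): "centre" ([x, y, z] in m, in world coordinates, good to about 4 mm: a listed point, or the origin of a listed thing).
The state is a dict: "clock": time; "joints": joint angles; "qd": joint speeds; "tau": joint torques, N m; "tool_pos": TCP position; "tcp_rot": TCP orientation; "wrist_force": force on the tool from outside, world axes, zero at the start; "moment": the same for the moment, N m; "opening": finger opening in m; "grasp_force": force on a finger pad.
Only numpy, scipy, OpenCV 4.12 (cv2) and the standard library are available. Lean on these libraries where they do the work, as an engineer would, in place of code of your own. Each camera call takes 0.05 s, during which the arm holds its last target. There are 200 camera calls.

## Working session

There is one attempt and no reset: what is moved stays moved. The work goes in short steps, Python scripts to look and compute and a tool call to move; the robot and the scene stay as the last step left them, time stands still between calls to the robot, and variables do not carry over. Pictures are saved under pics/ and viewed, at most 10 in all, crops included, and the job is handed in when it is done.

Besides the shell and the picture viewer there is one more tool, called after ">>>" as name(argument=value, ...), one argument or row to a line, values as JSON. play_rows: Moves the arm, as the interface text tells. Its arguments: {"type":"object","properties":{"series":{"type":"array"},"gripper":{"type":"number"},"grip_force":{"type":"number"}},"required":["series"]}

```bash
mkdir -p pics; ls; python3 - <<'E'
from bench import bot
import cv2
o=bot.get_obs(); print({k:o[k] for k in('clock','tool_pos','tcp_rot','opening')})
for c in('top','side'):
    im=bot.read_camera(c); cv2.imwrite(f'pics/{c}0.png',im[:,:,::-1]); p=bot.camera_params(c);print(p)
    for t in('vent_grip','cap','cell','stopwatch','ring_mould','brass_weight','spatula'):
        print(c,t,[(round(d['p'],2),[round(float(v),4) for v in d['centre']]) for d in bot.spot_point(t,c)[:2]])
E
```

```text
pics
{'clock': 0.0, 'tool_pos': array([ 0.27994524, -0.55815622,  0.24890732]), 'tcp_rot': array([-3.13965206e+00, -2.11614467e-04,  4.64792467e-01]), 'opening': 0.08563291050985412}
{'fx': 450.23394760867376, 'fy': 450.23394760867376, 'cx': 322.1035936338902, 'cy': 232.29339984707659, 'distortion': array([-0.03407518,  0.        ,  0.        ,  0.        ,  0.        ]), 'xyz': array([0.38384895, 0.01508565, 1.09084676]), 'orientation': array([-2.99258244, -0.01952013, -1.59163263])}
top vent_grip [(0.64, [0.4014, -0.3804, -0.0008]), (0.5, [0.5815, -0.108, 0.0666])]
top cap [(0.77, [0.5127, -0.0025, 0.0785])]
top cell [(0.6, [0.5464, -0.0544, -0.0032])]
top stopwatch [(0.96, [0.4727, 0.3327, 0.0005]), (0.5, [0.6354, -0.3371, -0.0009])]
top ring_mould [(0.72, [0.5845, 0.3616, 0.0026])]
top brass_weight [(0.53, [0.6346, -0.3347, -0.0021])]
top spatula [(0.81, [0.403, -0.3793, 0.0004])]
{'fx': 600.4866740186526, 'fy': 600.4866740186526, 'cx': 320.2596692465972, 'cy': 239.14535568153315, 'distortion': array([0.05510441, 0.        , 0.        , 0.        , 0.        ]), 'xyz': array([-0.15822613, -1.14799643,  0.67236672]), 'orientation': array([-1.99599335,  0.02234732, -0.5513301 ])}
side vent_grip [(0.46, [0.6342, -0.3367, 0.0008]), (0.18, [0.4748, 0.3307, -0.0032])]
side cap [(0.53, [0.5188, -0.0049, 0.075])]
side cell [(0.71, [0.5484, -0.0517, 0.0006])]
side stopwatch [(0.61, [0.4759, 0.3292, -0.0049])]
side ring_mould [(0.88, [0.5796, 0.3608, -0.0048])]
side brass_weight [(0.67, [0.632, -0.3371, 0.0016])]
side spatula [(0.83, [0.4015, -0.3769, 0.0007]), (0.16, [0.545, -0.0549, 0.0005])]
```

View pics/top0.png

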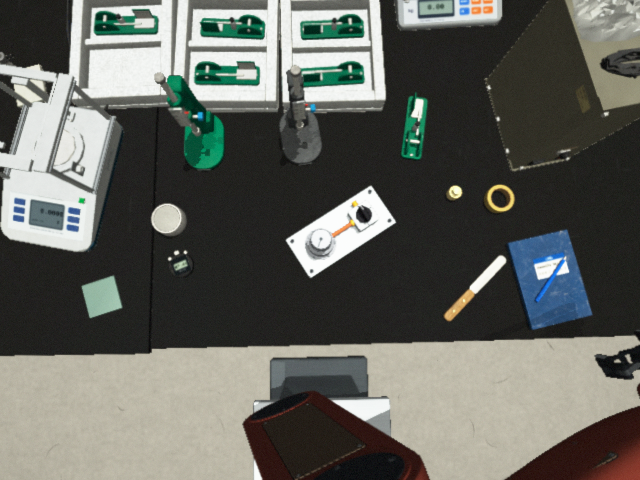

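View pics/side0.png

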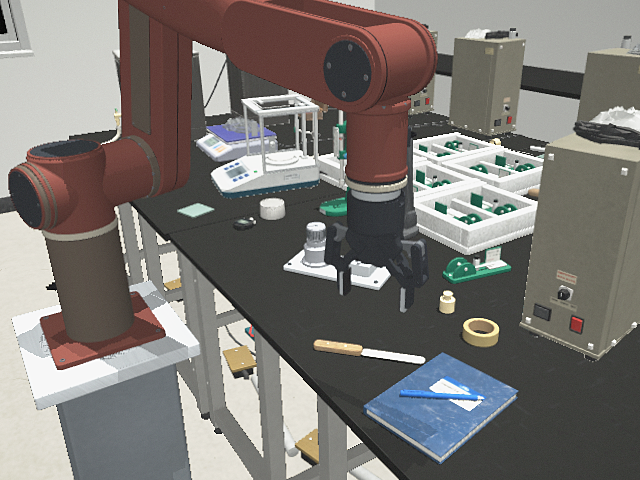

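The top view shows the plate with corners near (370,187), (395,220), (310,277) and (286,240). The cap is at about (320,240) and the black vent knob at (363,214). Next I'll measure the plate precisely.

```bash
cat > h.py <<'E'
import numpy as np,cv2
from scipy.spatial.transform import Rotation as R
from bench import bot
def cam(c):
    p=bot.camera_params(c);K=np.array([[p['fx'],0,p['cx']],[0,p['fy'],p['cy']],[0,0,1]])
    return K,p['distortion'],R.from_euler('xyz',p['orientation']).as_matrix(),p['xyz']
def plane(px,z,c='top'):
    K,d,M,t=cam(c);u=cv2.undistortPoints(np.float64(px).reshape(-1,1,2),K,d)[:,0]
    r=np.c_[u,np.ones(len(u))]@M.T
    return t+r*((z-t[2])/r[:,2])[:,None]
def proj(X,c='top'):
    K,d,M,t=cam(c);rv=cv2.Rodrigues(M.T)[0]
    return cv2.projectPoints(np.float64(X).reshape(-1,1,3),rv,-M.T@t,K,d)[0][:,0]
E
python3 - <<'E'
from h import *
im=bot.read_camera('top')
g=cv2.cvtColor(im,7)
roi=np.zeros_like(g);roi[180:285,278:402]=1
m=((g>110)&(roi>0)).astype(np.uint8)
m=cv2.morphologyEx(m,cv2.MORPH_CLOSE,np.ones((3,3)))
n,l,s,_=cv2.connectedComponentsWithStats(m);k=1+s[1:,4].argmax()
pts=cv2.findContours((l==k).astype(np.uint8),0,2)[0][0][:,0]
W=plane(cv2.convexHull(pts)[:,0],0.012)
c,sz,a=cv2.minAreaRect(np.float32(W[:,:2]*1000));print(c,sz,a,np.round(cv2.boxPoints((c,sz,a))))
c=np.array(c)/1000
for dr in [np.deg2rad(v) for v in (a,a+90)]: print(np.rad2deg(dr))
for t in('cap','vent_grip','cell'):
    for q in bot.look_for(t,'top')[:2]: print(t,q['p'],q['centre'])
crop=cv2.resize(im[180:285,278:402],None,fx=6,fy=6 if 0 else 5.6,interpolation=cv2.INTER_CUBIC)
crop=cv2.resize(im[180:280,278:402],None,fx=6,fy=6,interpolation=cv2.INTER_CUBIC)
cv2.imwrite('pics/crop1.png',crop[:,:,::-1])
E
```

```text
(549.152587890625, -54.38169860839844) (112.10145568847656, 251.5955810546875) 31.863632202148438 [[ 435.   23.]
 [ 568. -191.]
 [ 663. -132.]
 [ 530.   82.]]
31.863632202148434
121.86363220214844
cap 0.87 [0.5132, -0.0036, 0.1066]
vent_grip 0.49 [0.5774, -0.1079, 0.0498]
cell 0.98 [0.5406, -0.0525, 0.0109]
cell 0.2 [0.6331, -0.3311, 0.0313]
```

View pics/crop1.png

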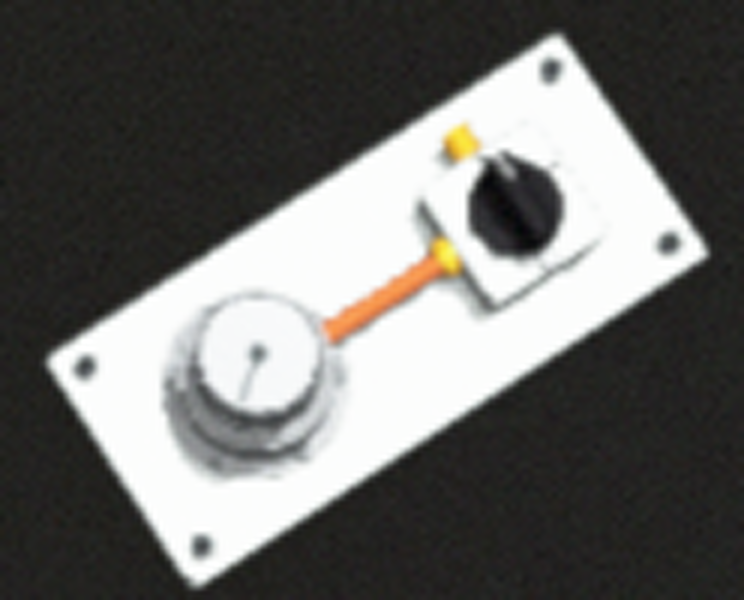

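The plate fits at 112 x 252 mm (true size 110 x 250), centre (0.549, -0.054), yaw 31.9°. That puts the cap at (0.5175, -0.003) and the vent at (0.582, -0.107), and the networks agree. The cap line points at about 163° in the world, so cap_turn is about 2.3, within the stated range. Now I'll move over the vent.

>>> play_rows(
  series=[
    [[47,-27,0],[0,0,0]],
    [[47,-27,0],[0,0,0]],
    [[47,-27,0],[0,0,0]],
    [[47,-27,0],[0,0,0]],
    [[47,-27,0],[0,0,0]],
    [[47,-27,0],[0,0,0]],
    [[47,-27,0],[0,0,0]],
    [[47,-27,0],[0,0,0]],
    [[47,-27,5],[0,0,-0.045]],
    [[47,-27,5],[0,0,-0.045]],
  ],
  gripper=0.6,
  grip_force=40,
)

```text
clock: 2.25
tool_pos: [0.5782, -0.1038, 0.2402]
tcp_rot: [3.141, -0.001, 0.556]
wrist_force: [0.2, -0.5, 0.5]
opening: 0.0513
grasp_force: 0.0
```

```bash
cat >> h.py <<'E'
def go(x,y,z,yaw):
    o=bot.get_obs();M=R.from_euler('xyz',o['tcp_rot']);T=R.from_euler('xyz',[np.pi,0,yaw])
    print('t',o['clock'],'pos',o['tool_pos'].round(4),'rpy',o['tcp_rot'].round(3),'q',np.round(o['joints'],2),'F',np.round(o['wrist_force'],1),'Mo',np.round(o['moment'],2),'open',o['opening'],o['grasp_force'])
    print('shift mm',(M.inv().apply(np.array([x,y,z])-o['tool_pos'])*1000).round(1),'rot',(M.inv()*T).as_rotvec().round(3))
E
python3 -c "
from h import *
go(.582,-.107,.072,.556)"
```

```text
t 2.25 pos [ 0.5782 -0.1038  0.2402] rpy [ 3.141e+00 -1.000e-03  5.560e-01] q [-0.31  0.14  1.64 -0.    1.36  0.7 ] F [ 0.2 -0.5  0.5] Mo [-0.04  0.04  0.05] open 0.05130131290681971 0.0
shift mm [  1.5   4.6 168.2] rot [ 0.001 -0.001  0.   ]
```

>>> play_rows(
  series=[
    [[0.5,1.5,25],[0,0,0]],
    [[0.5,1.5,25],[0,0,0]],
    [[0.5,1.6,25],[0,0,0]],
    [[0,0,25],[0,0,0]],
    [[0,0,20],[0,0,0]],
    [[0,0,16],[0,0,0]],
    [[0,0,12],[0,0,0]],
    [[0,0,10],[0,0,0]],
    [[0,0,7],[0,0,0]],
    [[0,0,3],[0,0,0]],
  ],
)

```text
clock: 3.5
tool_pos: [0.5809, -0.1085, 0.0718]
tcp_rot: [3.142, -0.0, 0.555]
wrist_force: [0.2, 0.3, -0.3]
opening: 0.0513
grasp_force: 0.0
```

```bash
python3 -c "
from h import *
go(.582,-.107,.072,.556)
im=bot.read_camera('side');p=proj([[.582,-.107,.06],[.5175,-.0034,.09]],'side').astype(int);print(p)
x,y=p[0];cv2.imwrite('pics/s1.png',cv2.resize(im[y-70:y+50,x-90:x+70],None,fx=5,fy=5,interpolation=2)[:,:,::-1])"
```

```text
t 3.5 pos [ 0.5809 -0.1085  0.0718] rpy [ 3.142 -0.     0.555] q [-0.32  0.33  1.75 -0.    1.06  0.7 ] F [ 0.2  0.3 -0.3] Mo [-0.01  0.    0.02] open 0.051295370049127494 0.0
shift mm [ 1.7 -0.7 -0.2] rot [ 0.    -0.    -0.001]
[[362 252]
 [315 231]]
```

View pics/s1.png

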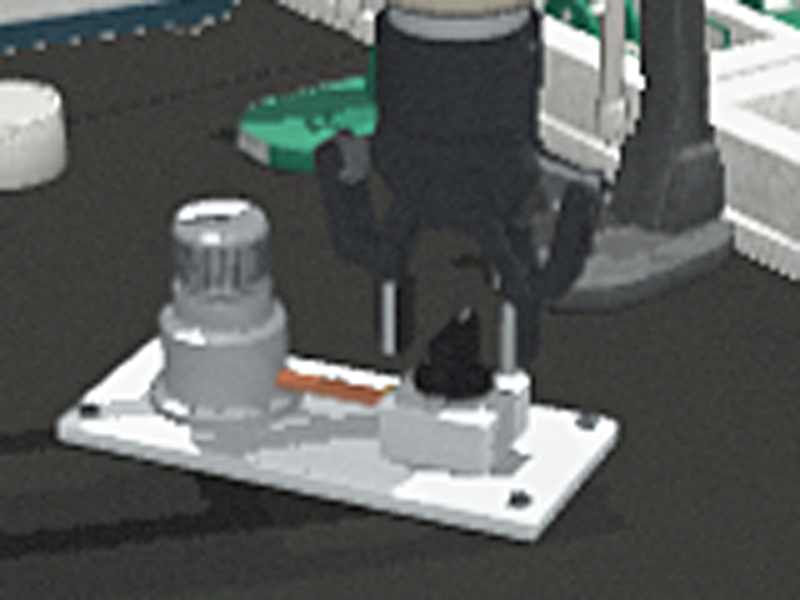

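The fingers straddle the bar grip: pads at about (390,315) and (508,335), bar at (458,345). Closing gently.

>>> play_rows(
  series=[
    [[1.5,-0.5,0],[0,0,0]],
    [[0,0,0],[0,0,0]],
    [[0,0,0],[0,0,0]],
    [[0,0,0],[0,0,0]],
    [[0,0,0],[0,0,0]],
    [[0,0,0],[0,0,0]],
    [[0,0,0],[0,0,0]],
    [[0,0,0],[0,0,0]],
    [[0,0,0],[0,0,0]],
    [[0,0,0],[0,0,0]],
  ],
  gripper=0,
  grip_force=30,
)

```text
clock: 4.8
tool_pos: [0.5821, -0.1069, 0.0726]
tcp_rot: [-3.142, -0.001, 0.555]
wrist_force: [-2.3, 3.4, 5.1]
opening: 0.0112
grasp_force: 33.4
```

>>> play_rows(
  series=[
    [[0,0,-1],[0,0,0]],
    [[0,0,0],[0,0,0.12]],
    [[0,0,0],[0,0,0.14]],
    [[0,0,0],[0,0,0.14]],
    [[0,0,0],[0,0,0.14]],
    [[0,0,0],[0,0,0.14]],
    [[0,0,0],[0,0,0.14]],
    [[0,0,0],[0,0,0.14]],
    [[0,0,0],[0,0,0.14]],
    [[0,0,0],[0,0,0.12]],
  ],
)

```text
clock: 6.05
tool_pos: [0.5819, -0.1093, 0.0727]
tcp_rot: [3.139, -0.002, -0.67]
wrist_force: [0.4, -6.9, -2.4]
opening: 0.0113
grasp_force: 32.4
```

```bash
python3 -c "
from h import *
go(.582,-.107,.072,-.744)"
```

```text
t 6.05 pos [ 0.5819 -0.1093  0.0727] rpy [ 3.139e+00 -2.000e-03 -6.700e-01] q [-0.32  0.33  1.75 -0.    1.06  1.92] F [ 0.4 -6.9 -2.4] Mo [-1.08  0.04 -0.09] open 0.011274655068654521 32.360408306121826
shift mm [-1.3 -1.8  0.7] rot [ 0.002 -0.002  0.074]
```

>>> play_rows(
  series=[
    [[0,0,0],[0,0,0]],
    [[0,0,0],[0,0,0]],
    [[0,0,0],[0,0,0]],
    [[0,0,0],[0,0,0]],
    [[0,0,0],[0,0,0]],
    [[0,0,0],[0,0,0]],
    [[0,0,-20],[0,0,0]],
    [[0,0,-40],[0,0,0]],
    [[0,0,-40],[0,0,0]],
    [[0,0,-40],[0,0,0]],
  ],
  gripper=0.6,
)

```text
clock: 7.3
tool_pos: [0.5821, -0.1073, 0.216]
tcp_rot: [-3.141, -0.002, -0.665]
wrist_force: [0.6, 0.0, 0.7]
opening: 0.0513
grasp_force: 0.0
```

```bash
python3 -c "
from h import *
go(.5175,-.0034,.21,-.744)
im=bot.read_camera('side')
cv2.imwrite('pics/s2.png',cv2.resize(im[180:300,270:430],None,fx=5,fy=5,interpolation=2)[:,:,::-1])"
```

```text
t 7.3 pos [ 0.5821 -0.1073  0.216 ] rpy [-3.141e+00 -2.000e-03 -6.650e-01] q [-0.32  0.17  1.65  0.    1.32  1.92] F [0.6 0.  0.7] Mo [-0.06  0.02  0.03] open 0.05126869253440196 0.0
shift mm [-115.   -41.9    5.9] rot [-0.001 -0.002  0.079]
```

View pics/s2.png

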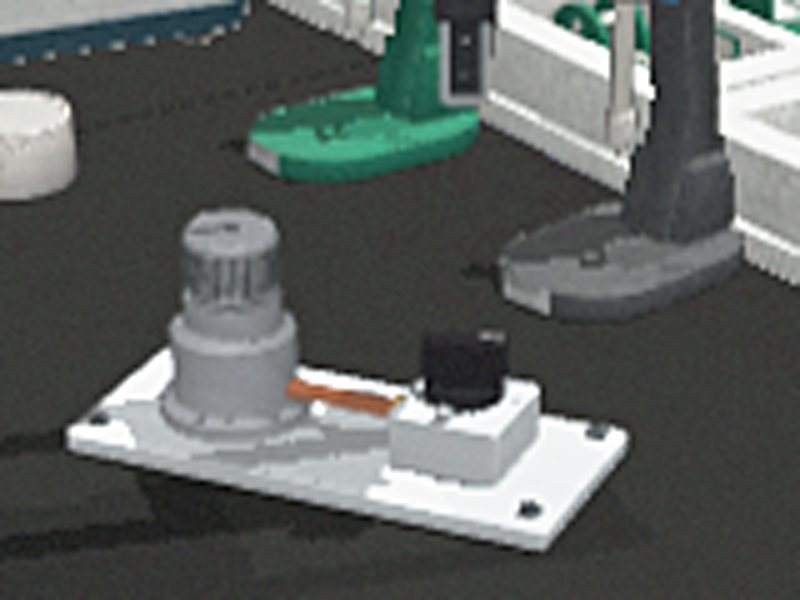

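The picture shows the bar broadside at (463,365), so it has turned about 75° and the vent is open. Next is the cap.

>>> play_rows(
  series=[
    [[-28.8,-10.5,0],[0,0,0]],
    [[-28.8,-10.5,0],[0,0,0]],
    [[-28.8,-10.5,0],[0,0,0]],
    [[-28.8,-10.5,0],[0,0,0]],
    [[0,0,0],[0,0,-0.18]],
    [[0,0,0],[0,0,-0.18]],
    [[0,0,0],[0,0,-0.18]],
    [[0,0,0],[0,0,-0.18]],
    [[0,0,0],[0,0,-0.18]],
    [[0,0,0],[0,0,-0.18]],
  ],
  gripper=0.9,
)

```text
clock: 8.6
tool_pos: [0.5175, -0.0031, 0.2144]
tcp_rot: [3.141, -0.001, 0.421]
wrist_force: [0.9, -0.2, 0.1]
opening: 0.0768
grasp_force: 0.0
```

>>> play_rows(
  series=[
    [[0,0,0],[0,0,-0.18]],
    [[0,0,0],[0,0,-0.18]],
    [[0,0,0],[0,0,-0.18]],
    [[0,0,0],[0,0,-0.18]],
    [[0,0,0],[0,0,-0.18]],
    [[0,0,0],[0,0,-0.18]],
    [[0,0,0],[0,0,-0.18]],
    [[0,0,0],[0,0,-0.18]],
    [[0,0,0],[0,0,-0.18]],
    [[0,0,0],[0,0,-0.18]],
  ],
)

```text
clock: 9.85
tool_pos: [0.5175, -0.0032, 0.2145]
tcp_rot: [3.14, 0.001, 2.221]
wrist_force: [-0.4, 0.6, -0.1]
opening: 0.0766
grasp_force: 0.0
```

>>> play_rows(
  series=[
    [[0,0,0],[0,0,-0.18]],
    [[0,0,0],[0,0,-0.18]],
    [[0,0,0],[0,0,-0.18]],
    [[0,0,0],[0,0,-0.18]],
    [[0,0,0],[0,0,0]],
    [[0,0,0],[0,0,0]],
    [[0,0,0],[0,0,0]],
    [[0,0,0],[0,0,0]],
    [[0,0,0],[0,0,0]],
    [[0,0,0],[0,0,0]],
  ],
)

```text
clock: 11.1
tool_pos: [0.5172, -0.0031, 0.213]
tcp_rot: [-3.142, -0.0, 2.935]
wrist_force: [0.3, -0.6, -0.8]
opening: 0.0768
grasp_force: 0.0
```

```bash
python3 -c "
from h import *
go(.5175,-.0034,.0985,2.9)
for c in ('side','top'):
  bot.read_camera(c)
  for f in (bot.spot_point,bot.look_for): print(c,[(d['p'],d['centre'].round(4) if hasattr(d['centre'],'round') else d['centre']) for d in f('cap',c)[:1]])"
```

```text
t 11.1 pos [ 0.5172 -0.0031  0.213 ] rpy [-3.142 -0.     2.935] q [-0.16 -0.01  1.85  0.    1.3  -1.52] F [ 0.3 -0.6 -0.8] Mo [-0.02  0.04  0.01] open 0.07683676595208193 0.0
shift mm [ -0.4  -0.2 114.5] rot [-0.    -0.     0.035]
side [(0.55, [0.5179, -0.0086, 0.0766])]
side [(0.86, [0.5119, -0.02, 0.1009])]
top [(0.57, [0.513, -0.0061, 0.0748])]
top [(0.63, [0.5026, -0.0029, 0.1049])]
```

>>> play_rows(
  series=[
    [[0,0,20],[0,0,0]],
    [[0,0,20],[0,0,0]],
    [[0,0,20],[0,0,0]],
    [[0,0,15],[0,0,0]],
    [[0,0,15],[0,0,0]],
    [[0,0,10],[0,0,0]],
    [[0,0,8],[0,0,0]],
    [[0,0,6],[0,0,0]],
    [[0,0,0],[0,0,0]],
    [[0,0,0],[0,0,0]],
  ],
)

```text
clock: 12.65
tool_pos: [0.5175, -0.0032, 0.0994]
tcp_rot: [3.142, 0.001, 2.935]
wrist_force: [-0.1, 0.6, 0.5]
opening: 0.0768
grasp_force: 0.0
```

```bash
python3 -c "
from h import *
go(.5175,-.0034,.0985,2.9)
im=bot.read_camera('side')
cv2.imwrite('pics/s3.png',cv2.resize(im[180:300,270:430],None,fx=5,fy=5,interpolation=2)[:,:,::-1])"
```

```text
t 12.65 pos [ 0.5175 -0.0032  0.0994] rpy [3.142e+00 1.000e-03 2.935e+00] q [-0.16  0.13  1.93  0.    1.08 -1.52] F [-0.1  0.6  0.5] Mo [0.03 0.03 0.01] open 0.07683702500655437 0.0
shift mm [-0.  -0.2  0.9] rot [0.    0.001 0.035]
```

View pics/s3.png

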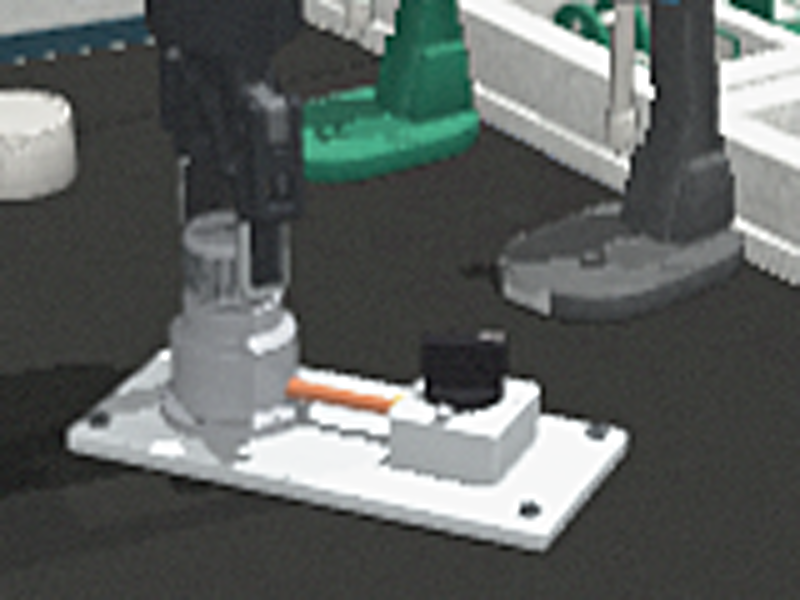

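The fingers straddle the cap at (225,255), with the near finger at (268,240). Closing at moderate force.

>>> play_rows(
  series=[
    [[0,0,0],[0,0,0]],
    [[0,0,0],[0,0,0]],
    [[0,0,0],[0,0,0]],
    [[0,0,0],[0,0,0]],
    [[0,0,0],[0,0,0]],
    [[0,0,0],[0,0,0]],
    [[0,0,0],[0,0,0]],
    [[0,0,0],[0,0,0]],
    [[0,0,0],[0,0,0]],
    [[0,0,0],[0,0,0]],
  ],
  gripper=0,
  grip_force=40,
)

```text
clock: 13.95
tool_pos: [0.5172, -0.0044, 0.0999]
tcp_rot: [-3.139, 0.0, 2.935]
wrist_force: [-4.5, -5.2, 7.6]
opening: 0.0445
grasp_force: 41.1
```

```bash
python3 -c "
from h import *
go(.5175,-.0034,.0985,2.9)"
```

```text
t 13.95 pos [ 0.5172 -0.0044  0.0999] rpy [-3.139  0.     2.935] q [-0.16  0.13  1.93 -0.    1.08 -1.52] F [-4.5 -5.2  7.6] Mo [-0.78  0.67 -0.  ] open 0.04450021905254453 41.13069415427162
shift mm [-0.1  1.1  1.4] rot [-0.002  0.     0.035]
```

>>> play_rows(
  series=[
    [[0.6,-1.1,-0.8],[0,0,0]],
    [[0,0,0.3],[0,0,0.18]],
    [[0,0,0.3],[0,0,0.18]],
    [[0,0,0.3],[0,0,0.18]],
    [[0,0,0.3],[0,0,0.18]],
    [[0,0,0.3],[0,0,0.18]],
    [[0,0,0.3],[0,0,0.18]],
    [[0,0,0.3],[0,0,0.18]],
    [[0,0,0.2],[0,0,0.18]],
    [[0,0,0],[0,0,0]],
  ],
)

```text
clock: 15.2
tool_pos: [0.5159, -0.0055, 0.0977]
tcp_rot: [-3.14, 0.003, 1.493]
wrist_force: [-4.3, -6.5, 4.5]
opening: 0.0444
grasp_force: 42.2
```

```bash
python3 -c "
from h import *
go(.5175,-.0034,.0985,2.935-2.29)"
```

```text
t 15.2 pos [ 0.5159 -0.0055  0.0977] rpy [-3.140e+00  3.000e-03  1.493e+00] q [-0.16  0.13  1.94 -0.    1.08 -0.08] F [-4.3 -6.5  4.5] Mo [-1.13  0.6  -0.07] open 0.04435392697296911 42.21371752333653
shift mm [ 2.2  1.5 -0.8] rot [-0.     0.003  0.848]
```

>>> play_rows(
  series=[
    [[-1.2,-0.7,-0.4],[0,0,0]],
    [[0,0,0.2],[0,0,0.1]],
    [[0,0,0.1],[0,0,0.1]],
    [[0,0,0.2],[0,0,0.1]],
    [[0,0,0.1],[0,0,0.1]],
    [[0,0,0.2],[0,0,0.1]],
    [[0,0,0.2],[0,0,0.1]],
    [[0,0,0],[0,0,0]],
    [[0,0,0],[0,0,0]],
    [[0,0,0],[0,0,0]],
  ],
)

```text
clock: 16.45
tool_pos: [0.5151, -0.0053, 0.0968]
tcp_rot: [-3.141, 0.001, 0.896]
wrist_force: [-3.4, -3.6, 3.8]
opening: 0.0446
grasp_force: 42.1
```

```bash
python3 -c "
from h import *
go(.5175,-.0034,.0985,2.935-2.29)"
```

```text
t 16.45 pos [ 0.5151 -0.0053  0.0968] rpy [-3.141e+00  1.000e-03  8.960e-01] q [-0.16  0.13  1.94 -0.    1.07  0.51] F [-3.4 -3.6  3.8] Mo [-0.56  0.64  0.  ] open 0.04457893129842512 42.13631657512451
shift mm [ 3.   0.7 -1.7] rot [-0.001  0.001  0.251]
```

>>> play_rows(
  series=[
    [[0,0,0],[0,0,0.05]],
    [[0,0,0.1],[0,0,0.05]],
    [[0,0,0.1],[0,0,0.05]],
    [[0,0,0],[0,0,0]],
    [[0,0,0],[0,0,0]],
    [[0,0,0],[0,0,0]],
    [[0,0,0],[0,0,0]],
    [[0,0,0],[0,0,0]],
    [[0,0,0],[0,0,0]],
    [[0,0,0],[0,0,0]],
  ],
)

```text
clock: 17.7
tool_pos: [0.515, -0.0052, 0.0965]
tcp_rot: [-3.141, 0.001, 0.746]
wrist_force: [-4.4, -3.3, 3.6]
opening: 0.0445
grasp_force: 42.2
```

```bash
python3 -c "
from h import *
go(.5175,-.0034,.0985,2.935-2.29)"
```

```text
t 17.7 pos [ 0.515  -0.0052  0.0965] rpy [-3.141e+00  1.000e-03  7.460e-01] q [-0.16  0.13  1.94 -0.    1.07  0.66] F [-4.4 -3.3  3.6] Mo [-0.51  0.73 -0.09] open 0.044507637421394915 42.17980011962936
shift mm [ 3.1  0.4 -2. ] rot [-0.001  0.001  0.101]
```

>>> play_rows(
  series=[
    [[0,0,0],[0,0,0.05]],
    [[0,0,0.1],[0,0,0.05]],
    [[0,0,0],[0,0,0]],
    [[0,0,0],[0,0,0]],
    [[0,0,0],[0,0,0]],
    [[0,0,0],[0,0,0]],
    [[0,0,0],[0,0,0]],
    [[0,0,0],[0,0,0]],
    [[0,0,0],[0,0,0]],
    [[0,0,0],[0,0,0]],
  ],
)

```text
clock: 18.95
tool_pos: [0.5155, -0.0048, 0.0965]
tcp_rot: [-3.141, -0.0, 0.645]
wrist_force: [-3.4, 4.5, 3.1]
opening: 0.0444
grasp_force: 42.7
```

```bash
python3 -c "
from h import *
go(.5175,-.0034,.0985,2.935-2.29)"
```

```text
t 18.95 pos [ 0.5155 -0.0048  0.0965] rpy [-3.141 -0.     0.645] q [-0.16  0.13  1.94  0.    1.07  0.76] F [-3.4  4.5  3.1] Mo [0.76 0.41 1.19] open 0.044352607891056876 42.72866156883538
shift mm [ 2.5  0.1 -2. ] rot [-0.001 -0.    -0.   ]
```

Bottomed: the moment jumped to 1.19 N m. I'll unwind in small steps to find the zero-torque angle.

>>> play_rows(
  series=[
    [[0,0,0],[0,0,-0.02]],
    [[0,0,0],[0,0,0]],
    [[0,0,0],[0,0,0]],
    [[0,0,0],[0,0,0]],
    [[0,0,0],[0,0,0]],
    [[0,0,0],[0,0,0]],
    [[0,0,0],[0,0,0]],
    [[0,0,0],[0,0,0]],
    [[0,0,0],[0,0,0]],
    [[0,0,0],[0,0,0]],
  ],
)

```text
clock: 20.2
tool_pos: [0.5155, -0.0048, 0.0966]
tcp_rot: [-3.141, -0.0, 0.664]
wrist_force: [-2.5, 4.6, 2.9]
opening: 0.0444
grasp_force: 42.6
```

```bash
python3 -c "
from h import *
go(.5175,-.0034,.0985,.645)"
```

```text
t 20.2 pos [ 0.5155 -0.0048  0.0966] rpy [-3.141 -0.     0.664] q [-0.16  0.13  1.94  0.    1.07  0.74] F [-2.5  4.6  2.9] Mo [0.71 0.5  0.82] open 0.044444097478589795 42.56217420101166
shift mm [ 2.4  0.2 -1.9] rot [-0.001 -0.     0.019]
```

>>> play_rows(
  series=[
    [[0,0,0],[0,0,-0.02]],
    [[0,0,0],[0,0,0]],
    [[0,0,0],[0,0,0]],
    [[0,0,0],[0,0,0]],
    [[0,0,0],[0,0,0]],
    [[0,0,0],[0,0,0]],
    [[0,0,0],[0,0,0]],
    [[0,0,0],[0,0,0]],
    [[0,0,0],[0,0,0]],
    [[0,0,0],[0,0,0]],
  ],
)

```text
clock: 21.45
tool_pos: [0.5155, -0.0048, 0.0966]
tcp_rot: [-3.141, -0.001, 0.683]
wrist_force: [-3.1, 4.2, 2.6]
opening: 0.0444
grasp_force: 42.4
```

```bash
python3 -c "
from h import *
go(.5175,-.0034,.0985,.645)"
```

```text
t 21.45 pos [ 0.5155 -0.0048  0.0966] rpy [-3.141e+00 -1.000e-03  6.830e-01] q [-0.16  0.13  1.94  0.    1.07  0.72] F [-3.1  4.2  2.6] Mo [0.73 0.45 0.41] open 0.04436383204005381 42.423650762066245
shift mm [ 2.4  0.1 -1.9] rot [-0.001 -0.001  0.038]
```

Zero torque extrapolates to yaw ≈ 0.702, so the target yaw is about 2.275.

>>> play_rows(
  series=[
    [[0,0,-0.16],[0,0,-0.1]],
    [[0,0,-0.16],[0,0,-0.1]],
    [[0,0,-0.16],[0,0,-0.1]],
    [[0,0,-0.16],[0,0,-0.1]],
    [[0,0,-0.16],[0,0,-0.1]],
    [[0,0,-0.16],[0,0,-0.1]],
    [[0,0,-0.16],[0,0,-0.1]],
    [[0,0,-0.16],[0,0,-0.1]],
    [[0,0,-0.16],[0,0,-0.1]],
    [[0,0,-0.16],[0,0,-0.1]],
  ],
)

```text
clock: 22.7
tool_pos: [0.5159, -0.005, 0.0982]
tcp_rot: [3.141, -0.001, 1.685]
wrist_force: [-2.0, 3.6, 1.6]
opening: 0.0447
grasp_force: 42.1
```

>>> play_rows(
  series=[
    [[0,0,-0.16],[0,0,-0.1]],
    [[0,0,-0.16],[0,0,-0.1]],
    [[0,0,-0.16],[0,0,-0.1]],
    [[0,0,-0.16],[0,0,-0.1]],
    [[0,0,-0.16],[0,0,-0.1]],
    [[0,0,-0.14],[0,0,-0.09]],
    [[0,0,0],[0,0,0]],
    [[0,0,0],[0,0,0]],
    [[0,0,0],[0,0,0]],
    [[0,0,0],[0,0,0]],
  ],
)

```text
clock: 23.95
tool_pos: [0.5161, -0.0049, 0.0992]
tcp_rot: [3.14, 0.0, 2.271]
wrist_force: [1.2, 6.1, 0.8]
opening: 0.0444
grasp_force: 42.0
```

```bash
python3 -c "
from h import *
go(.5155,-.0048,.099,2.275)
im=bot.read_camera('side');a=im[180:300,270:430]
im=bot.read_camera('top');b=im[180:280,278:402]
a=cv2.resize(a,(400,300));b=cv2.resize(b,(400,300),interpolation=2)
cv2.imwrite('pics/f.png',np.hstack([a,b])[:,:,::-1])"
```

```text
t 23.95 pos [ 0.5161 -0.0049  0.0992] rpy [3.14  0.    2.271] q [-0.16  0.13  1.94  0.    1.08 -0.86] F [1.2 6.1 0.8] Mo [ 0.89 -0.17  0.01] open 0.04437505367015235 42.015459432732314
shift mm [ 0.5 -0.5  0.2] rot [ 0.002  0.    -0.004]
```

View pics/f.png

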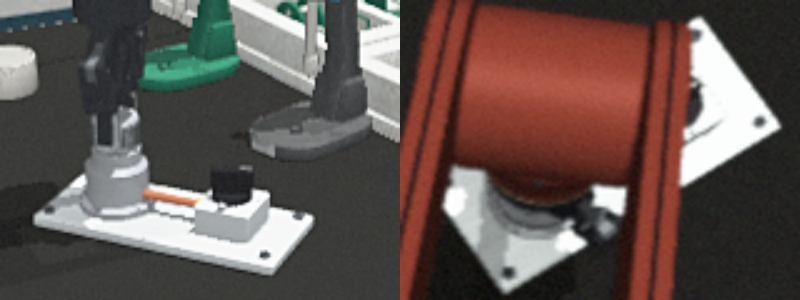

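The cap is gripped a quarter turn (1.57 rad) back from the stop, and the vent bar is still broadside at (232,180). Handing in.

```bash
python3 -c "
from bench import bot
print(bot.sign_off())"
```

```text
the job is handed in; nothing more can be done
None
```

The vent is turned past its detent and left open, and the cap was screwed down to its stop, backed off a quarter turn and is still gripped there; the job was handed in at about 24 s.

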